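Fold the string ruler and put it in its case

ROBOT

A 6-joint arm with a two-finger parallel gripper is mounted at the origin on the work surface. World frame = base frame: x ahead of the robot, y to its left, z up, the work surface at z = 0. Lengths are in mm, angles in rad, forces in N, time in s.
With the tool pointing down it reaches from about 350 to 975 mm from the base axis. Payload 7.1 kg.
Tool frame: the origin (TCP) lies at the very end of the fingers, on their centre line; the grasp point (between the pads) lies ctrl.hold_point_z behind it (ctrl.hold_point_z is the distance from the TCP to the grasp point, in mm); z points along the fingers, y is the line along which they close (so a half turn about z gives the same grasp; the last joint's range is limited). The gripper opens to 88 mm and grips with 3 to 60 N. Pads are 20 mm wide; open, the fingers measure 115 mm over their backs; the gripper's body (75 mm by 178 mm) begins 61 mm behind the grasp point.
Start: joints at [1.098, 0.423, 1.63, -0, 1.089, -0.019], TCP at [273.957, 561.74, 196.575] pointing down, gripper open.
Joint ranges: [-3, 3], [-0.9, 2.11], [0.09, 2.58], [-1.31, 4.45], [0.11, 2.69], [-2.54, 2.54]. Speed limits (rad/s): [2.39, 2.39, 3.01, 3.14, 3.14, 3.14].

INTERFACE

Orientations are given as a rotation vector (axis times angle).
In Python, from workcell import ctrl gives the robot as it stands. The module is installed in compiled form; this text tells all that it offers.
- The arm moves only by the shell command python3 -m creep 'ROWS'. ROWS is JSON, a list of rows, each an object with "translation": the shift along the tool's x, y, z in mm, a list of three; "angular": the turn, a rotation vector about the tool's x, y, z in rad, a list of three; "jaw": the opening, from 0 (shut) to 1 (fully open). A call has exactly 8 rows; each row is the pose to reach, as a shift and turn from the pose commanded when the call began, along the tool's axes at that moment; what a row does not reach only later rows make up. A row lasts 1/8 s, in which the tool goes at most 62.5 mm and 10.7 degrees, less where a joint would pass 70% of its speed; a pose out of reach is approached as far as the arm can. A call with a gripper value outside its range is refused whole. The fingers move at their own pace and stop on an object; the grip force is fixed at half the most. Time passes only in rows, so rows that repeat a pose let the fingers close, or fill a call up. It gives the time, the measured TCP pose, the force, the opening and the grip force at its end, in the units of the state.
- ctrl.get_obs(): the state, without advancing time (a new reading comes with each control period).
- ctrl.get_image(name): name is "side" or "top" or "wrist"; returns the picture (384x512x3 uint8, red, green, blue); there is no depth.
- ctrl.camera_info(name): a dict with "camera_matrix" (3x3 intrinsics, pixels), "world_from_camera" (4x4, takes a point from camera to world coordinates). Camera axes: x right, y up, looking along -z (the intrinsics and any distortion apply to the point x, -y, -z); pixel columns grow to the right and rows downward; lengths in mm; the calibration is good to about 2 mm. A picture is of the moment at which its call begins: read the wrist's pose just before it. camera_info takes no time and is no camera call; for the wrist camera it gives the pose at the moment of the call.
- ctrl.close_job(): hands the job in; it is judged then, once.
Trained networks look in the newest picture that a camera, given by its name, has taken for a name from the list of things; names that differ only in an ending like _2 or _b are one class to them, and where a whole thing is asked for, a point or a joint stands for the part that bears it (a point fixed in the world has none). Each returns a list of dicts, best first, with "score" (0 to 1); they miss things now and then, are a little off and sometimes report something else, mostly with a low value. They report only what shows in the picture. A call takes as long as a camera call. They do not tell look-alikes from the thing itself.
- ctrl.look_for(camera, label): "rect" ([left, top, right, bottom] in pixels, round what is visible of it).
The state is a dict: "t": time; "qpos": joint angles; "qvel": joint speeds; "joint_torque": joint torques, N m; "ee_pos": TCP position; "orientation": TCP orientation; "ft_force": force on the tool from outside, world axes, zero at the start; "moment": the same for the moment, N m; "width": finger opening in mm; "grasp_force": force on a finger pad.
Only numpy, scipy, OpenCV 4.12 (cv2) and the standard library are available. Lean on these libraries where they do the work, as an engineer would, in place of code of your own. Each camera call takes 0.05 s, during which the arm holds its last target. There are 200 camera calls.

TASK

Fold the open yellow string ruler fully shut, then lay it flat in its empty black case with the red lining, down on the bottom of the pocket. Leave the blue ruler, which is already folded, where it lies.

Things in the scene. Friction and masses are not known exactly. Their poses are not given: they have to be found in the camera images.
- ruler: Loose folding ruler, 0.25-0.4 kg: two legs, one above the other, pinned at one end by an upright pin. Each leg 124 x 28 x 16 mm, round ends; lower white steel, upper yellow, black marks. Folded: one 124 x 28 x 32 mm block. Origin: centre of the lower leg's underside; x along that leg towards the pin (at x = +48 mm, y = 0), z up. The yellow leg lies 16 to 32 mm above the counter.
- ruler_leg (a joint): Angle (rad) of the yellow leg about the pin: 0 = folded, right over the lower leg (a stop); opens anticlockwise from above. At q it points from the pin along (-cos q, -sin q) in the ruler's frame, far end 110 mm from the pin. Starts 0.9 to 1.5. Stiff, stays where left; a sideways push of 0.3 N at 80 mm turns it, the heavier lower leg hardly moving.
- case: The ruler's case, fixed: long open-topped black box, red floor, outside 154 x 56 x 26 mm. Origin: centre of its underside; x along its length, z up. Pocket 144 x 46 mm, floor 4 mm above the counter, rim 26 mm, walls 5 mm. Each long wall has a 56 mm finger gap at its middle, down to the floor. The ruler may lie either way round; an open one does not fit.
- blue_ruler: A blue folding ruler of the same shape, folded shut (124 x 28 x 32 mm, loose), far from the robot; not to be moved. Origin: centre of its underside, x along its length.
Mind the look-alikes: they are no part of the job. What is shaped like the ruler but pink or purple is not meant.

How it is judged:
By the outcome, as a careful person would: the job done as asked, in the order asked, and still so for the second after the job is handed in, with the robot touching nothing.
It also fails if it takes over 56 s, if anything falls off the work surface, if the arm or the gripper's body presses on something with over 40 N, if the wrist force passes 120 N, or if a joint passes its speed limit or range.

## Working session

There is one attempt and no reset: what is moved stays moved. The work goes in short steps, Python scripts to look and compute and a shell command to move; the robot and the scene stay as the last step left them, time stands still between calls to the robot, and variables do not carry over. Pictures are saved under pics/ and viewed, at most 10 in all, crops included, and the job is handed in when it is done.

```bash
mkdir -p pics
cat > h.py <<'E'
import numpy as np,cv2
from workcell import ctrl
from scipy.spatial.transform import Rotation as R
def snap(n,f):
    im=ctrl.get_image(n); cv2.imwrite('pics/'+f,im[:,:,::-1]); return im
def ray(n,u,v,z,info=None):
    i=info or ctrl.camera_info(n);K=np.array(i['camera_matrix']);T=np.array(i['world_from_camera'])
    d=np.linalg.inv(K)@[u,v,1];d=T[:3,:3]@[d[0],-d[1],-d[2]];o=T[:3,3]
    return o+d*(z-o[2])/d[2]
E
python3 - <<'E'
from h import *
a=snap('top','top.png');b=snap('side','side.png')
cv2.imwrite('pics/both.png',cv2.resize(np.hstack([a,b])[:,:,::-1],(800,300)))
for l in ['ruler','ruler_leg','case','blue_ruler']:
    for n in ['top','side']:
        print(l,n,[(np.round(d['rect']).tolist(),round(d['score'],2)) for d in ctrl.look_for(n,l)][:5])
o=ctrl.get_obs();print(o['ee_pos'],o['orientation'],R.from_rotvec(o['orientation']).as_matrix().round(3),ctrl.hold_point_z,o['t'])
print(ctrl.camera_info('top'))
E
```

```text
ruler top [([120.0, 196.0, 162.0, 228.0], 0.98), ([137.0, 280.0, 183.0, 299.0], 0.95), ([192.0, 172.0, 238.0, 220.0], 0.89), ([198.0, 258.0, 242.0, 266.0], 0.6)]
ruler side [([102.0, 147.0, 123.0, 192.0], 0.88), ([146.0, 179.0, 171.0, 226.0], 0.66), ([174.0, 120.0, 191.0, 158.0], 0.6), ([194.0, 149.0, 246.0, 184.0], 0.59)]
ruler_leg top [([119.0, 201.0, 160.0, 229.0], 0.96), ([194.0, 256.0, 245.0, 267.0], 0.94), ([135.0, 276.0, 182.0, 299.0], 0.93), ([192.0, 171.0, 233.0, 195.0], 0.59)]
ruler_leg side [([175.0, 122.0, 188.0, 153.0], 0.94), ([142.0, 180.0, 166.0, 219.0], 0.92), ([101.0, 152.0, 121.0, 186.0], 0.87), ([230.0, 148.0, 245.0, 190.0], 0.58)]
case top [([350.0, 165.0, 386.0, 226.0], 0.74)]
case side [([274.0, 294.0, 368.0, 341.0], 0.87)]
blue_ruler top [([281.0, 86.0, 293.0, 130.0], 0.64)]
blue_ruler side [([339.0, 179.0, 381.0, 212.0], 0.9), ([193.0, 150.0, 248.0, 184.0], 0.49), ([272.0, 295.0, 368.0, 340.0], 0.19)]
[273.91394577 561.7047681  196.52258878] [-7.06713733e-01 -3.06102627e+00  1.75041821e-04] [[-0.899  0.438 -0.   ]
 [ 0.438  0.899 -0.   ]
 [ 0.    -0.    -1.   ]] 18.700000000000003 0.5
{'camera_matrix': array([[422.45604153,   0.        , 259.76932264],
       [  0.        , 422.45604153, 189.60847741],
       [  0.        ,   0.        ,   1.        ]]), 'world_from_camera': array([[ 2.15930775e-02,  9.83431642e-01, -1.79988736e-01,
         3.51620172e+02],
       [-9.99659212e-01,  2.38795862e-02,  1.05463366e-02,
         6.82491062e+01],
       [ 1.46696577e-02,  1.79699670e-01,  9.83612134e-01,
         1.12361823e+03],
       [ 0.00000000e+00,  0.00000000e+00,  0.00000000e+00,
         1.00000000e+00]])}
```

View pics/top.png

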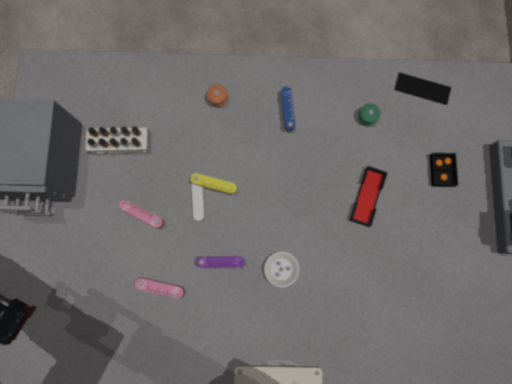

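The top picture shows the candidates. Pink closed rulers are at (141,213) and (159,288), and a purple one is at (220,262). The blue ruler is at (288,109). The only open yellow/white one is at (192-238,172-220), so it fits the description. The red-lined case is at (369,197). I'll measure and confirm with a crop.

Run:
```python
from h import *
a=cv2.imread('pics/top.png')
cv2.imwrite('pics/crop.png',cv2.resize(a[150:240,180:400],None,fx=3.6,fy=3.6,interpolation=cv2.INTER_CUBIC))
hsv=cv2.cvtColor(a,cv2.COLOR_BGR2HSV)
def seg(m,z,nm,box):
    k=np.zeros(m.shape,np.uint8);l,t,r,b=box;k[t:b,l:r]=m[t:b,l:r]
    v,u=np.nonzero(k)
    P=np.array([ray('top',x,y,z)[:2] for x,y in zip(u,v)],np.float32)
    c,s,an=cv2.minAreaRect(P);bx=cv2.boxPoints((c,s,an))
    w=np.linalg.svd(P-P.mean(0),full_matrices=False)[2][0]
    print(nm,len(u),'mean',P.mean(0).round(1),'rectc',np.round(c,1),'size',np.round(s,1),'axis',w.round(3),np.degrees(np.arctan2(w[1],w[0])).round(1))
H,S,V=cv2.split(hsv)
bo=(185,165,245,225)
seg((H>20)&(H<40)&(S>120)&(V>70),32,'yellow',bo)
seg((S<60)&(V>130),16,'white',bo)
seg(((H<8)|(H>172))&(S>150)&(V>70),4,'red',(345,160,392,230))
seg((V<45),26,'black+',(345,160,392,230))
seg((H>100)&(H<125)&(S>120),32,'blue',(275,80,300,135))
```

```text
yellow 436 mean [564.6 176.4] rectc [565.3 179.8] size [121.2  28.4] axis [-0.243 -0.97 ] -104.0
white 426 mean [522.2 218.7] rectc [550.7 206.2] size [104.6 140.1] axis [-0.998  0.062] 176.4
red 857 mean [ 545.8 -234.9] rectc [ 546.4 -234.7] size [ 47.1 142.2] axis [-0.952  0.308] 162.1
black+ 182 mean [ 549.6 -234.1] rectc [ 542.7 -229.8] size [ 55.8 152.5] axis [-0.948  0.318] 161.5
blue 257 mean [781.2 -11.2] rectc [778.5 -13.5] size [119.1  23.2] axis [-0.993 -0.12 ] -173.1
```

View pics/crop.png

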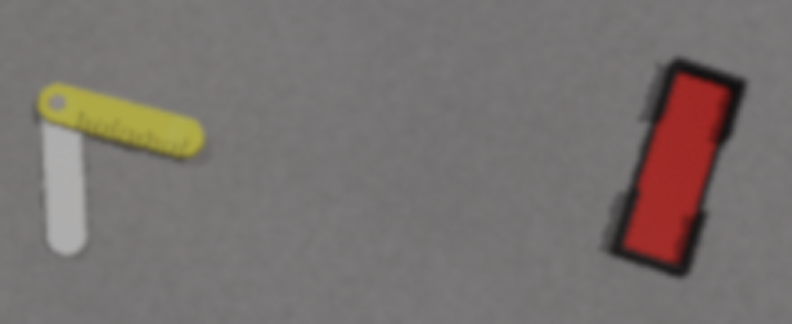

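The crop confirms it: an open yellow/white ruler with its pin at about (196,178), and the case lined red at (369,197). The pin is at about (577,226), the white leg runs along -x, and q is about 1.33. Next I move to just beyond the yellow leg's opening side, with jaws shut.

```bash
python3 -m creep '[{"translation":[-60,-30,0],"angular":[0,0,-0.15],"jaw":0},{"translation":[-120,-61,0],"angular":[0,0,-0.3],"jaw":0},{"translation":[-175,-89,10],"angular":[0,0,-0.454],"jaw":0},{"translation":[-230,-117,20],"angular":[0,0,-0.454],"jaw":0},{"translation":[-285,-145,30],"angular":[0,0,-0.454],"jaw":0},{"translation":[-340,-174,40],"angular":[0,0,-0.454],"jaw":0},{"translation":[-395,-202,50],"angular":[0,0,-0.454],"jaw":0},{"translation":[-440,-225,60],"angular":[0,0,-0.454],"jaw":0}]'
python3 - <<'E'
from h import *
o=ctrl.get_obs();info=ctrl.camera_info('wrist');a=snap('wrist','w1.png')
print(o['ee_pos'],R.from_rotvec(o['orientation']).as_matrix().round(3),info)
E
```

```text
t: 1.5
ee_pos: [572.2, 164.9, 136.6]
orientation: [-0.0, 3.141, 0.001]
ft_force: [0.0, 0.2, 0.2]
width: 11.5
grasp_force: 0.0
[572.15320618 164.91426033 136.61724531] [[-1.    -0.     0.001]
 [-0.     1.     0.   ]
 [-0.001  0.    -1.   ]] {'camera_matrix': array([[287.42941007,   0.        , 257.5232407 ],
       [  0.        , 287.42941007, 191.63402934],
       [  0.        ,   0.        ,   1.        ]]), 'world_from_camera': array([[-1.41974216e-04, -9.66618720e-01, -2.56219106e-01,
         5.02406156e+02],
       [ 9.99999874e-01, -1.37955356e-05, -5.02067069e-04,
         1.62886170e+02],
       [ 4.81772748e-04, -2.56219145e-01,  9.66618600e-01,
         3.23664224e+02],
       [ 0.00000000e+00,  0.00000000e+00,  0.00000000e+00,
         1.00000000e+00]])}
```

View pics/w1.png

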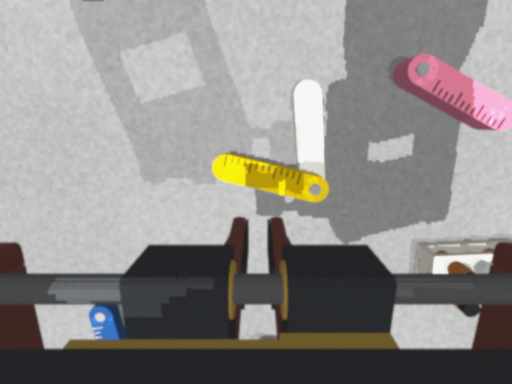

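The wrist view shows the pin at (315,188), the yellow tip at (213,166), and the white leg's far end at (308,80).

Run:
```python
from h import *
for p,z in [((315,188),32),((213,166),32),((308,80),16),((308,95),16),((315,160),16)]: print(p,ray('wrist',*p,z).round(1))
```

```text
(315, 188) [579.  217.3  32. ]
(213, 166) [555.6 112.1  32. ]
(308, 80) [471.7 208.2  16. ]
(308, 95) [485.9 208.8  16. ]
(315, 160) [552.1 219.1  16. ]
```

```bash
python3 -m creep '[{"translation":[-34,-34,0],"angular":[0,0,0],"jaw":0},{"translation":[-34,-34,40],"angular":[0,0,0],"jaw":0},{"translation":[-34,-34,80],"angular":[0,0,0],"jaw":0},{"translation":[-34,-34,105],"angular":[0,0,0],"jaw":0},{"translation":[-34,-34,116],"angular":[0,0,0],"jaw":0},{"translation":[-34,-34,116],"angular":[0,0,0],"jaw":0},{"translation":[-26,-34,116],"angular":[0,0,0],"jaw":0},{"translation":[-18,-34,116],"angular":[0,0,0],"jaw":0}]' && python3 -m creep '[{"translation":[14,0,0],"angular":[0,0,0],"jaw":0},{"translation":[28,6,0],"angular":[0,0,0],"jaw":0},{"translation":[38,9,0],"angular":[0,0,0],"jaw":0},{"translation":[49,12,0],"angular":[0,0,0],"jaw":0},{"translation":[58,18,0],"angular":[0,0,0],"jaw":0},{"translation":[67,25,0],"angular":[0,0,0],"jaw":0},{"translation":[73,32,0],"angular":[0,0,0],"jaw":0},{"translation":[79,39,0],"angular":[0,0,0],"jaw":0}]'
python3 - <<'E'
from h import *
a=snap('wrist','w2.png')
print(ctrl.get_obs()['ee_pos'])
E
```

```text
t: 2.55
ee_pos: [588.8, 132.8, 21.6]
orientation: [-0.0, 3.14, 0.0]
ft_force: [-0.1, -0.7, -0.0]
width: -0.0
grasp_force: 0.0
t: 3.55
ee_pos: [509.6, 172.2, 20.6]
orientation: [-0.001, 3.141, 0.0]
ft_force: [-0.5, -0.3, -0.7]
width: 0.5
grasp_force: 0.0
[508.82033364 172.70660752  20.5164277 ]
```

View pics/w2.png

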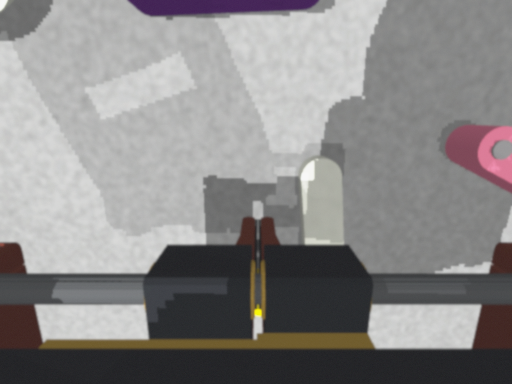

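The white end shows at (320,160), but a bit of yellow at (257,313) lies behind the fingers, so the leg may not have followed. I'll lift and look again.

```bash
python3 -m creep '[{"translation":[0,0,-40],"angular":[0,0,0],"jaw":0},{"translation":[0,0,-80],"angular":[0,0,0],"jaw":0},{"translation":[-20,0,-120],"angular":[0,0,0],"jaw":0},{"translation":[-60,0,-130],"angular":[0,0,0],"jaw":0},{"translation":[-60,0,-130],"angular":[0,0,0],"jaw":0},{"translation":[-60,0,-130],"angular":[0,0,0],"jaw":0},{"translation":[-60,0,-130],"angular":[0,0,0],"jaw":0},{"translation":[-60,0,-130],"angular":[0,0,0],"jaw":0}]'
python3 - <<'E'
from h import *
a=snap('wrist','w3.png')
print(ctrl.get_obs()['ee_pos'])
E
```

```text
t: 4.6
ee_pos: [568.8, 171.6, 150.0]
orientation: [0.001, -3.14, 0.001]
ft_force: [-0.3, -0.3, 0.9]
width: 0.7
grasp_force: 0.0
[569.04234279 171.62498354 150.16925439]
```

View pics/w3.png

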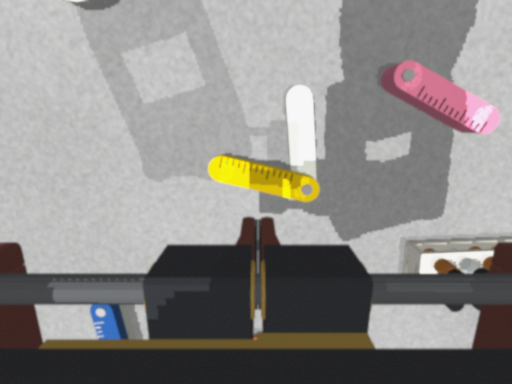

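Run:
```python
from h import *
i=ctrl.camera_info('wrist');K=i['camera_matrix'];T=i['world_from_camera'];o=ctrl.get_obs()
def proj(P,i=i):
    c=np.linalg.inv(i['world_from_camera'])@[*P,1];q=i['camera_matrix']@[c[0],-c[1],-c[2]];return (q[:2]/q[2]).round(1)
print(o['ee_pos'],'tcp px',proj(o['ee_pos']))
for p,z in [((307,189),32),((209,168),32),((299,87),16),((299,101),16),((306,160),16)]: print(p,ray('wrist',*p,z).round(1))
t=ctrl.camera_info('top');a=snap('top','top2.png');cv2.imwrite('pics/crop2.png',cv2.resize(a[130:260,130:300,::-1],None,fx=4,fy=4,interpolation=cv2.INTER_CUBIC))
print(proj(o['ee_pos'],t),proj([579,219,32],t))
```

```text
[569.04234279 171.62498354 150.16925439] tcp px [260.3 219.8]
(307, 189) [577.  223.9  32. ]
(209, 168) [553.7 117.5  32. ]
(299, 87) [470.  213.4  16. ]
(299, 101) [484.1 213.9  16. ]
(306, 160) [547.4 224.1  16. ]
[211.8 172.1] [198.4 177.8]
```

View pics/crop2.png

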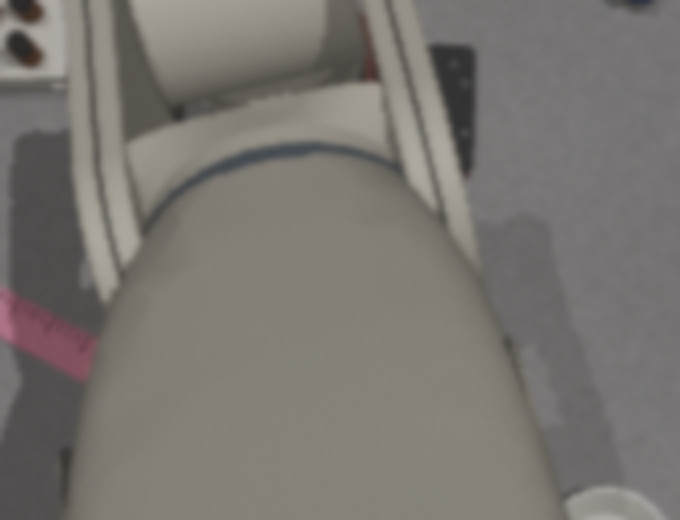

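The leg stands unmoved: pin at (577,224), q about 1.24. The arm hides the top view. I'll retry lower and slower, and check with the side camera.

```bash
python3 -m creep '[{"translation":[-37,-39,0],"angular":[0,0,0],"jaw":0},{"translation":[-37,-39,50],"angular":[0,0,0],"jaw":0},{"translation":[-37,-39,100],"angular":[0,0,0],"jaw":0},{"translation":[-37,-39,125],"angular":[0,0,0],"jaw":0},{"translation":[-37,-39,132],"angular":[0,0,0],"jaw":0},{"translation":[-37,-39,132],"angular":[0,0,0],"jaw":0},{"translation":[-30,-39,132],"angular":[0,0,0],"jaw":0},{"translation":[-23,-39,132],"angular":[0,0,0],"jaw":0}]'
python3 - <<'E'
from h import *
a=ctrl.get_image('side');np.save('s1.npy',a);print(ctrl.get_obs()['ee_pos'])
E
python3 -m creep '[{"translation":[6,0,0],"angular":[0,0,0],"jaw":0},{"translation":[12,0,0],"angular":[0,0,0],"jaw":0},{"translation":[18,1,0],"angular":[0,0,0],"jaw":0},{"translation":[24,2,0],"angular":[0,0,0],"jaw":0},{"translation":[30,3,0],"angular":[0,0,0],"jaw":0},{"translation":[36,5,0],"angular":[0,0,0],"jaw":0},{"translation":[42,7,0],"angular":[0,0,0],"jaw":0},{"translation":[48,10,0],"angular":[0,0,0],"jaw":0}]'
python3 - <<'E'
from h import *
b=ctrl.get_image('side');a=np.load('s1.npy');o=ctrl.get_obs();print(o['ee_pos'],o['ft_force'])
c=[cv2.resize(x[100:240,150:300],None,fx=2.6,fy=2.6,interpolation=cv2.INTER_CUBIC) for x in (a,b)]
cv2.imwrite('pics/s12.png',np.hstack(c)[:,:,::-1])
E
```

```text
t: 5.7
ee_pos: [592.9, 132.8, 19.8]
orientation: [-0.0, 3.14, 0.001]
ft_force: [-0.8, 0.6, -0.5]
width: 0.6
grasp_force: 0.0
[591.56502818 132.69719635  19.380136  ]
t: 6.75
ee_pos: [544.5, 142.8, 18.6]
orientation: [-0.0, 3.142, -0.0]
ft_force: [0.1, -0.6, 0.1]
width: 0.5
grasp_force: 0.0
[543.49419789 143.01258614  18.47265713] [-0.77822019 -0.08188026  0.27063594]
```

View pics/s12.png

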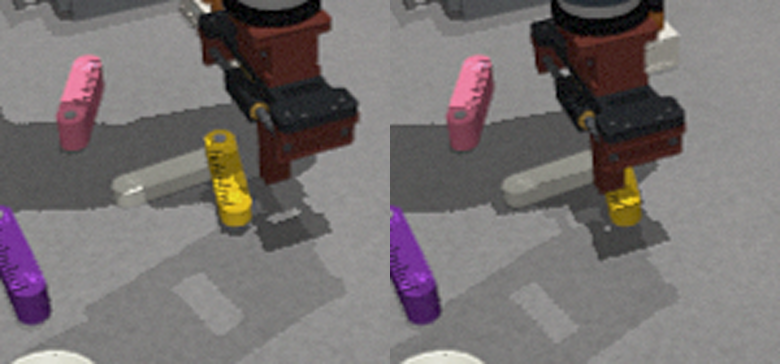

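The yellow tip is unmoved, at (235,215) in both halves, and the fingers seem to pass above it. I'll check where the reported TCP projects in the side view.

Run:
```python
from h import *
s=ctrl.camera_info('side')
def proj(P,i=s):
    c=np.linalg.inv(i['world_from_camera'])@[*P,1];q=i['camera_matrix']@[c[0],-c[1],-c[2]];q=q[:2]/q[2];return q.round(1),((q-[150,100])*2.6).round(0)
for z in (19,40,60):
  print(z,proj([591.6,132.7,z]),proj([543.5,143,z]))
print('pin',proj([577,224.5,32]),'tip',proj([554,118,32]),'tip low',proj([554,118,16]),'white end',proj([470,213,16]))
print(s['world_from_camera'].round(2))
```

```text
19 (array([254.9, 177.9]), array([273., 203.])) (array([234.1, 180.9]), array([219., 210.]))
40 (array([254.9, 170.8]), array([273., 184.])) (array([233.7, 173.7]), array([218., 192.]))
60 (array([254.8, 163.9]), array([273., 166.])) (array([233.3, 166.8]), array([217., 174.]))
pin (array([234.2, 153.8]), array([219., 140.])) tip (array([242.3, 181.6]), array([240., 212.])) tip low (array([242.5, 187. ]), array([240., 226.])) white end (array([194.3, 172.9]), array([115., 190.]))
[[ 9.1000e-01  2.7000e-01 -3.1000e-01  2.9499e+02]
 [-4.1000e-01  5.9000e-01 -6.9000e-01 -5.4326e+02]
 [-0.0000e+00  7.6000e-01  6.5000e-01  6.2280e+02]
 [ 0.0000e+00  0.0000e+00  0.0000e+00  1.0000e+00]]
```

The fingertip appears at crop row 180–190, where z=19 would be row 203–210. So the real finger end sits roughly 22 mm above the reported TCP. I'll back off, descend carefully while watching the force, and check.

```bash
python3 -m creep '[{"translation":[-25,-5,0],"angular":[0,0,0],"jaw":0},{"translation":[-55,-10,0],"angular":[0,0,0],"jaw":0},{"translation":[-60,-10,0],"angular":[0,0,0],"jaw":0},{"translation":[-60,-10,4],"angular":[0,0,0],"jaw":0},{"translation":[-60,-10,8],"angular":[0,0,0],"jaw":0},{"translation":[-60,-10,12],"angular":[0,0,0],"jaw":0},{"translation":[-60,-10,16],"angular":[0,0,0],"jaw":0},{"translation":[-60,-10,16],"angular":[0,0,0],"jaw":0}]'
python3 - <<'E'
from h import *
b=ctrl.get_image('side');o=ctrl.get_obs();print(o['ee_pos'],o['ft_force'])
cv2.imwrite('pics/s3.png',cv2.resize(b[110:210,190:300],None,fx=5,fy=5,interpolation=cv2.INTER_CUBIC)[:,:,::-1])
i=ctrl.camera_info('side')
for z in (3,15,25,35):
    c=np.linalg.inv(i['world_from_camera'])@[*o['ee_pos'][:2],z,1];q=i['camera_matrix']@[c[0],-c[1],-c[2]];q=q[:2]/q[2];print(z,(q-[190,110])*5)
E
```

```text
t: 7.8
ee_pos: [604.3, 132.6, 2.1]
orientation: [0.0, -3.141, 0.0]
ft_force: [-0.7, 0.6, -0.5]
width: 0.1
grasp_force: 0.0
[604.56634952 132.63679593   2.36420493] [ 0.43245605 -0.38614352 -0.4133214 ]
3 [350.15006608 358.80337145]
15 [350.16370891 339.101745  ]
25 [350.17524911 322.43653412]
35 [350.18694835 305.54165101]
```

View pics/s3.png

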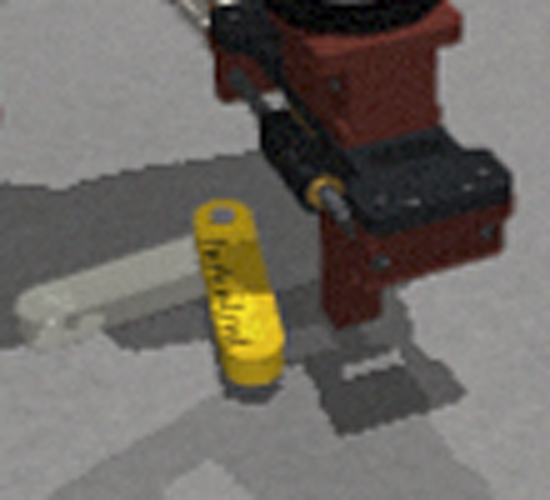

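The finger end is about 20 mm above the reported TCP, and there is no contact force. I'll push now with reported z near 0, which puts the finger end at about 20 mm, level with the yellow leg.

```bash
python3 -m creep '[{"translation":[12,3,3],"angular":[0,0,0],"jaw":0},{"translation":[25,5,3],"angular":[0,0,0],"jaw":0},{"translation":[44,9,3],"angular":[0,0,0],"jaw":0},{"translation":[56,13,3],"angular":[0,0,0],"jaw":0},{"translation":[66,17,3],"angular":[0,0,0],"jaw":0},{"translation":[75,23,3],"angular":[0,0,0],"jaw":0},{"translation":[83,29,3],"angular":[0,0,0],"jaw":0},{"translation":[88,34,3],"angular":[0,0,0],"jaw":0}]' && python3 -m creep '[{"translation":[5,5,0],"angular":[0,0,0],"jaw":0},{"translation":[8,9,0],"angular":[0,0,0],"jaw":0},{"translation":[10,13,0],"angular":[0,0,0],"jaw":0},{"translation":[10,13,0],"angular":[0,0,0],"jaw":0},{"translation":[10,-10,0],"angular":[0,0,0],"jaw":0},{"translation":[10,-10,-50],"angular":[0,0,0],"jaw":0.5},{"translation":[-20,0,-100],"angular":[0,0,0],"jaw":1},{"translation":[-50,20,-130],"angular":[0,0,0],"jaw":1}]'
python3 - <<'E'
from h import *
a=snap('wrist','w4.png');print(ctrl.get_obs()['ee_pos'])
E
```

```text
t: 8.85
ee_pos: [516.4, 167.1, -0.4]
orientation: [-0.001, 3.142, -0.0]
ft_force: [0.3, 0.7, -0.0]
width: 0.6
grasp_force: 0.1
t: 9.85
ee_pos: [568.4, 186.5, 132.4]
orientation: [0.002, 3.139, 0.001]
ft_force: [1.1, 0.1, -0.7]
width: 26.8
grasp_force: 0.0
[574.73488489 189.84047583 136.51960511]
```

View pics/w4.png

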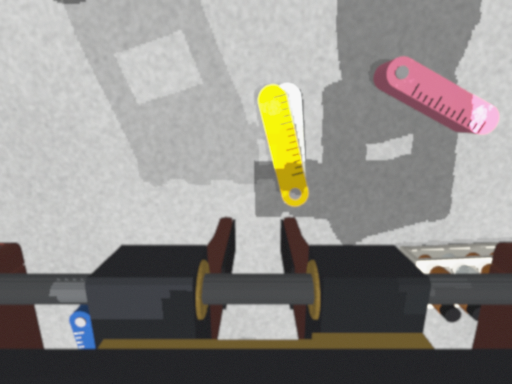

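The leg is nearly shut now: yellow tip at (272,92), white far end at (291,90), pin at (295,193). I'll compute the grasp pose.

```bash
cat >> h.py <<'E'
def yel(n,z,f,box,info=None):
    info=info or ctrl.camera_info(n); a=snap(n,f); H,S,V=cv2.split(cv2.cvtColor(a,cv2.COLOR_RGB2HSV))
    m=(H>20)&(H<40)&(S>120)&(V>60);k=np.zeros(m.shape,np.uint8);l,t,r,b=box;k[t:b,l:r]=m[t:b,l:r]
    cs=cv2.findContours(k,0,1)[0];c=max(cs,key=cv2.contourArea)[:,0]
    P=np.array([ray(n,x,y,z,info)[:2] for x,y in c],np.float32)
    r=cv2.minAreaRect(P);bx=cv2.boxPoints(r);e=[bx[1]-bx[0],bx[2]-bx[1]];e=max(e,key=np.linalg.norm)
    return np.array(r[0]),np.array(r[1]),np.degrees(np.arctan2(e[1],e[0]))%180,a
E
python3 - <<'E'
from h import *
o=ctrl.get_obs();c,s,an,a=yel('wrist',32,'w5.png',(230,60,340,225));print(o['ee_pos'],c,s,an)
H,S,V=cv2.split(cv2.cvtColor(a,cv2.COLOR_RGB2HSV))
k=((S<40)&(V>222)).astype(np.uint8);k[:70]=0;k[200:]=0;k[:,:250]=0;k[:,:250]=0;k[:,320:]=0
n,l,st,ce=cv2.connectedComponentsWithStats(k);j=1+st[1:,4].argmax();print(st[j],ce[j])
v,u=np.nonzero(l==j)
for row in (v.min(),v.min()+10,v.min()+25,v.min()+45,v.min()+60):
    q=u[v==row]
    if len(q):print(row,ray('wrist',q.max()+.5,row,16).round(1),q.min(),q.max())
E
```

```text
[574.73488489 189.84047583 136.51960511] [530.69390869 210.91564941] [123.29132843  28.72385216] 14.550867
[276  75  24  71 631] [291.18700475 100.5911252 ]
75 [465.1 215.9  16. ] 280 286
85 [474.4 226.1  16. ] 283 296
100 [488.7 227.6  16. ] 286 297
120 [508.3 229.4  16. ] 291 298
135 [523.5 231.   16. ] 296 299
```

```bash
python3 -m creep '[{"translation":[25,13,0],"angular":[0,0,-0.1],"jaw":1},{"translation":[46,26,30],"angular":[0,0,-0.1],"jaw":1},{"translation":[46,26,70],"angular":[0,0,-0.1],"jaw":1},{"translation":[46,26,100],"angular":[0,0,-0.1],"jaw":1},{"translation":[46,26,120],"angular":[0,0,-0.1],"jaw":1},{"translation":[46,26,130],"angular":[0,0,-0.1],"jaw":1},{"translation":[46,26,136],"angular":[0,0,-0.1],"jaw":1},{"translation":[46,26,136],"angular":[0,0,-0.1],"jaw":1}]'
python3 - <<'E'
from h import *
o=ctrl.get_obs();b=snap('side','s4.png');print(o['ee_pos'],o['width'],o['ft_force'])
i=ctrl.camera_info('side');M=R.from_rotvec(o['orientation']).as_matrix()
# red-brown finger bottoms: lowest red row near each finger's column
H,S,V=cv2.split(cv2.cvtColor(b,cv2.COLOR_RGB2HSV));m=((H<8)|(H>170))&(S>90)&(V>25)&(V<160)
for sg in (-1,1):
    P=o['ee_pos']+M[:,1]*sg*(o['width']/2+7)
    out=[]
    for z in (-10,0,10,20,30):
        c=np.linalg.inv(i['world_from_camera'])@[P[0],P[1],z,1];q=i['camera_matrix']@[c[0],-c[1],-c[2]];q=q[:2]/q[2];out.append(q[1].round(1))
    col=int(round(q[0]));rows=np.nonzero(m[:,col])[0];print(sg,q[0],out,'red rows',[ (np.nonzero(m[100:220,cc])[0]+100).max(initial=0) for cc in range(col-5,col+6)])
E
```

```text
t: 10.95
ee_pos: [521.0, 212.6, -6.2]
orientation: [-0.157, 3.137, 0.0]
ft_force: [-0.9, -0.6, -0.0]
width: 87.7
grasp_force: 0.0
[521.03235631 212.64814052  -6.22097315] 87.67687495400466 [-0.86809636 -0.56968355 -0.0456749 ]
-1 223.78216629414527 [np.float64(187.6), np.float64(184.3), np.float64(181.1), np.float64(177.7), np.float64(174.4)] red rows [np.int64(177), np.int64(178), np.int64(177), np.int64(177), np.int64(175), np.int64(176), np.int64(176), np.int64(175), np.int64(175), np.int64(174), np.int64(153)]
1 205.37615458592893 [np.float64(165.0), np.float64(161.8), np.float64(158.6), np.float64(155.4), np.float64(152.1)] red rows [np.int64(142), np.int64(149), np.int64(156), np.int64(134), np.int64(135), np.int64(136), np.int64(135), np.int64(135), np.int64(131), np.int64(132), np.int64(132)]
```

Fingers straddle the ruler with finger ends about 15–20 mm up. I'll shift 8 mm towards the pin, go 10 mm lower, and close.

```bash
python3 -m creep '[{"translation":[-4,2,0],"angular":[0,0,0],"jaw":1},{"translation":[-8,3,3],"angular":[0,0,0],"jaw":1},{"translation":[-8,3,6],"angular":[0,0,0],"jaw":1},{"translation":[-8,3,8],"angular":[0,0,0],"jaw":1},{"translation":[-8,3,10],"angular":[0,0,0],"jaw":1},{"translation":[-8,3,10],"angular":[0,0,0],"jaw":0.6},{"translation":[-8,3,10],"angular":[0,0,0],"jaw":0.4},{"translation":[-8,3,10],"angular":[0,0,0],"jaw":0.2}]' && python3 -m creep '[{"translation":[0,0,0],"angular":[0,0,0],"jaw":0},{"translation":[0,0,0],"angular":[0,0,0],"jaw":0},{"translation":[0,0,0],"angular":[0,0,0],"jaw":0},{"translation":[0,0,0],"angular":[0,0,0],"jaw":0},{"translation":[0,0,0],"angular":[0,0,0],"jaw":0},{"translation":[0,0,0],"angular":[0,0,0],"jaw":0},{"translation":[0,0,0],"angular":[0,0,0],"jaw":0},{"translation":[0,0,0],"angular":[0,0,0],"jaw":0}]'
```

```text
t: 12.0
ee_pos: [528.5, 216.4, -16.3]
orientation: [-0.157, 3.138, 0.0]
ft_force: [0.5, -0.9, -0.1]
width: 61.2
grasp_force: 0.0
t: 13.0
ee_pos: [528.5, 216.4, -16.4]
orientation: [-0.157, 3.138, 0.0]
ft_force: [-0.6, 2.1, -0.3]
width: 28.2
grasp_force: 30.0
```

Width 28.2 with full grip force, so both legs are squeezed in line. Lift and check the load and whether any white shows.

```bash
python3 -m creep '[{"translation":[0,0,-10],"angular":[0,0,0],"jaw":0},{"translation":[0,0,-30],"angular":[0,0,0],"jaw":0},{"translation":[0,0,-60],"angular":[0,0,0],"jaw":0},{"translation":[0,0,-90],"angular":[0,0,0],"jaw":0},{"translation":[0,0,-110],"angular":[0,0,0],"jaw":0},{"translation":[0,0,-120],"angular":[0,0,0],"jaw":0},{"translation":[0,0,-120],"angular":[0,0,0],"jaw":0},{"translation":[0,0,-120],"angular":[0,0,0],"jaw":0}]'
python3 - <<'E'
from h import *
o=ctrl.get_obs();print(o['ee_pos'],o['ft_force'],o['moment'],o['width'])
c,s,an,a=yel('wrist',120,'w6.png',(200,60,340,300));print(c,s,an)
H,S,V=cv2.split(cv2.cvtColor(a,cv2.COLOR_RGB2HSV))
m=(H>20)&(H<40)&(S>120)&(V>60);v,u=np.nonzero(m[60:300,200:340]);print('yellow px',u.min()+200,u.max()+200,v.min()+60,v.max()+60)
for r in range(v.min()+60,230,10):
    q=np.nonzero(m[r,200:340])[0]+200
    print(r,q.min() if len(q) else 0,q.max() if len(q) else 0,a[r,(q.min()-6 if len(q) else 240)].tolist(),a[r,(q.max()+6 if len(q) else 280)].tolist())
E
```

```text
t: 14.0
ee_pos: [527.8, 216.1, 103.0]
orientation: [0.157, -3.136, 0.001]
ft_force: [0.4, -0.1, -3.2]
width: 27.3
grasp_force: 30.0
[527.84761039 216.13882242 102.98591382] [ 0.40063675 -0.05644469 -3.19195469] [ 0.00833573 -0.04506242 -0.01813066] 27.337304347458197
[513.78253174 212.79794312] [90.29107666 35.61744308] 5.7566104
yellow px 200 321 134 299
134 252 263 [175, 174, 167] [171, 171, 168]
144 237 278 [182, 183, 182] [111, 112, 111]
154 231 285 [188, 188, 188] [113, 113, 113]
164 229 286 [182, 183, 182] [109, 108, 109]
174 229 286 [189, 190, 189] [110, 110, 109]
184 230 286 [178, 178, 177] [106, 105, 106]
194 230 285 [183, 184, 183] [128, 130, 129]
204 231 285 [187, 188, 187] [134, 135, 134]
214 231 284 [186, 186, 185] [133, 134, 133]
224 230 285 [74, 45, 39] [73, 41, 38]
```

The load is 3.2 N (0.33 kg) and the ruler is aligned with the tool, with no white showing, so it is folded. Carry it beside the case for a closer look.

```bash
python3 -m creep '[{"translation":[-3,-45,-37],"angular":[0,0,0.1],"jaw":0},{"translation":[-6,-95,-37],"angular":[0,0,0.2],"jaw":0},{"translation":[-10,-145,-37],"angular":[0,0,0.3],"jaw":0},{"translation":[-14,-195,-37],"angular":[0,0,0.41],"jaw":0},{"translation":[-18,-250,-37],"angular":[0,0,0.41],"jaw":0},{"translation":[-22,-300,-37],"angular":[0,0,0.41],"jaw":0},{"translation":[-25,-345,-37],"angular":[0,0,0.41],"jaw":0},{"translation":[-25,-370,-37],"angular":[0,0,0.41],"jaw":0}]' && python3 -m creep '[{"translation":[0,0,0],"angular":[0,0,0],"jaw":0},{"translation":[0,0,0],"angular":[0,0,0],"jaw":0},{"translation":[0,0,0],"angular":[0,0,0],"jaw":0},{"translation":[0,0,0],"angular":[0,0,0],"jaw":0},{"translation":[0,0,0],"angular":[0,0,0],"jaw":0},{"translation":[0,0,0],"angular":[0,0,0],"jaw":0},{"translation":[0,0,0],"angular":[0,0,0],"jaw":0},{"translation":[0,0,0],"angular":[0,0,0],"jaw":0}]'
python3 - <<'E'
from h import *
o=ctrl.get_obs();i=ctrl.camera_info('wrist');p=o['ee_pos'];M=R.from_rotvec(o['orientation']).as_matrix()
a=snap('wrist','w7.png');print(p,np.degrees(np.arctan2(M[1,0],M[0,0])),o['qpos'].round(2),o['width'])
print(ctrl.look_for('wrist','case'))
H,S,V=cv2.split(cv2.cvtColor(a,cv2.COLOR_RGB2HSV))
y=((H>20)&(H<40)&(S>120)&(V>60)).astype(np.uint8);y[225:]=0
n,l,st,ce=cv2.connectedComponentsWithStats(y);j=1+st[1:,4].argmax();print('yellow',st[j])
v,u=np.nonzero(l==j);t=v.min();e=ray('wrist',u[v==t].mean(),t,p[2]+16.4+32,i)
print('end',e,'centre-TCP in tool xy',M.T[:2]@(e-p)-[62,0])
for nm,m,z in [('red',((H<8)|(H>172))&(S>150)&(V>90),4),('black',V<45,26)]:
    k=m.astype(np.uint8);k[235:]=0;k[:,250:]=0
    n,l,st,ce=cv2.connectedComponentsWithStats(k);j=1+st[1:,4].argmax();c=max(cv2.findContours((l==j).astype(np.uint8),0,1)[0],key=len)[:,0]
    P=np.array([ray('wrist',x,yy,z,i)[:2] for x,yy in c],np.float32);r=cv2.minAreaRect(P);print(nm,st[j],r,cv2.boxPoints(r).round(1).tolist())
E
```

```text
t: 15.05
ee_pos: [590.0, -151.5, 139.4]
orientation: [-0.487, -3.102, 0.0]
ft_force: [-0.2, -0.0, -2.5]
width: 28.1
grasp_force: 30.0
t: 16.05
ee_pos: [590.3, -149.3, 140.6]
orientation: [0.485, 3.104, -0.0]
ft_force: [-0.1, 0.7, -3.4]
width: 27.9
grasp_force: 30.0
[ 590.31793756 -149.27452505  140.59466483] 162.24502978965404 [-0.27  0.47  1.71 -0.    0.97 -1.53] 27.895593262337382
[{'rect': [134.4, 87.6, 203.6, 235.8], 'score': 0.92}]
yellow [ 229  134   58   91 4726]
end [ 532.03028493 -132.61571073  188.99466483] centre-TCP in tool xy [-1.40932218 -1.90927092]
red [ 148   96   47  128 4851] ((544.4618530273438, -236.8402557373047), (45.773529052734375, 144.8878173828125), 71.72866821289062) [[468.5, -235.89999389648438], [606.0999755859375, -281.29998779296875], [620.4000244140625, -237.8000030517578], [482.79998779296875, -192.39999389648438]]
black [148 187  45  43 430] ((588.8599243164062, -251.66029357910156), (45.440086364746094, 48.7333869934082), 72.4088134765625) [[558.7999877929688, -266.0], [605.2000122070312, -280.70001220703125], [619.0, -237.39999389648438], [572.5, -222.60000610351562]]
```

The case comes out at (544.5,-236.8), with red measuring 145×46 as it must, and axis 161.7° against the tool's 162.2°. Move over it and start down.

```bash
python3 -m creep '[{"translation":[9,-48,0],"angular":[0,0,0],"jaw":0},{"translation":[18,-90,0],"angular":[0,0,0],"jaw":0},{"translation":[18,-96,20],"angular":[0,0,0],"jaw":0},{"translation":[18,-96,50],"angular":[0,0,0],"jaw":0},{"translation":[18,-96,80],"angular":[0,0,0],"jaw":0},{"translation":[18,-96,105],"angular":[0,0,0],"jaw":0},{"translation":[18,-96,117],"angular":[0,0,0],"jaw":0},{"translation":[18,-96,120],"angular":[0,0,0],"jaw":0}]' && python3 -m creep '[{"translation":[0,0,4],"angular":[0,0,0],"jaw":0},{"translation":[0,0,9],"angular":[0,0,0],"jaw":0},{"translation":[0,0,14],"angular":[0,0,0],"jaw":0},{"translation":[0,0,19],"angular":[0,0,0],"jaw":0},{"translation":[0,0,24],"angular":[0,0,0],"jaw":0},{"translation":[0,0,28],"angular":[0,0,0],"jaw":0},{"translation":[0,0,30],"angular":[0,0,0],"jaw":0},{"translation":[0,0,30],"angular":[0,0,0],"jaw":0}]'
```

```text
t: 17.15
ee_pos: [543.8, -235.2, 20.2]
orientation: [-0.485, -3.103, -0.0]
ft_force: [0.1, -0.8, -3.0]
width: 27.9
grasp_force: 30.0
t: 18.15
ee_pos: [543.8, -235.2, -9.6]
orientation: [-0.485, -3.104, -0.0]
ft_force: [0.2, 0.2, -2.2]
width: 28.2
grasp_force: 30.0
```

```bash
python3 -m creep '[{"translation":[0,0,1],"angular":[0,0,0],"jaw":0},{"translation":[0,0,2],"angular":[0,0,0],"jaw":0},{"translation":[0,0,2.5],"angular":[0,0,0],"jaw":0},{"translation":[0,0,2.5],"angular":[0,0,0],"jaw":0},{"translation":[0,0,2.5],"angular":[0,0,0],"jaw":0},{"translation":[0,0,2.5],"angular":[0,0,0],"jaw":0.4},{"translation":[0,0,2.5],"angular":[0,0,0],"jaw":0.5},{"translation":[0,0,2.5],"angular":[0,0,0],"jaw":0.6}]' && python3 -m creep '[{"translation":[0,0,0],"angular":[0,0,0],"jaw":0.7},{"translation":[0,0,0],"angular":[0,0,0],"jaw":0.7},{"translation":[0,0,-20],"angular":[0,0,0],"jaw":0.7},{"translation":[0,0,-60],"angular":[0,0,0],"jaw":0.7},{"translation":[0,0,-110],"angular":[0,0,0],"jaw":0.7},{"translation":[0,0,-150],"angular":[0,0,0],"jaw":0.7},{"translation":[-30,30,-170],"angular":[0,0,0],"jaw":0.7},{"translation":[-60,60,-170],"angular":[0,0,0],"jaw":0.7}]' && python3 -m creep '[{"translation":[-20,20,0],"angular":[0,0,0],"jaw":0.7},{"translation":[-20,20,0],"angular":[0,0,0],"jaw":0.7},{"translation":[-20,20,0],"angular":[0,0,0],"jaw":0.7},{"translation":[-20,20,0],"angular":[0,0,0],"jaw":0.7},{"translation":[-20,20,0],"angular":[0,0,0],"jaw":0.7},{"translation":[-20,20,0],"angular":[0,0,0],"jaw":0.7},{"translation":[-20,20,0],"angular":[0,0,0],"jaw":0.7},{"translation":[-20,20,0],"angular":[0,0,0],"jaw":0.7}]'
python3 - <<'E'
from h import *
c,s,an,a=yel('wrist',36,'w8.png',(80,60,300,230));print(c,s,an)
b=snap('side','s5.png')
A=cv2.resize(a[60:260,110:310],(400,400),interpolation=cv2.INTER_CUBIC);B=cv2.resize(b[260:360,270:370],(400,400),interpolation=cv2.INTER_CUBIC)
cv2.imwrite('pics/fin.png',np.hstack([A,B])[:,:,::-1])
E
```

```text
t: 19.15
ee_pos: [544.1, -235.3, -11.7]
orientation: [0.485, 3.104, -0.0]
ft_force: [0.6, 0.4, 0.4]
width: 50.1
grasp_force: 0.0
t: 20.15
ee_pos: [621.6, -196.7, 162.6]
orientation: [0.485, 3.098, -0.002]
ft_force: [-0.2, -1.5, -0.7]
width: 61.4
grasp_force: 0.0
t: 21.15
ee_pos: [644.4, -183.4, 158.0]
orientation: [-0.485, -3.104, -0.0]
ft_force: [-0.9, 0.3, 0.0]
width: 61.4
grasp_force: 0.0
[ 553.7555542  -239.39405823] [ 32.521492   106.29107666] 162.2646
```

View pics/fin.png

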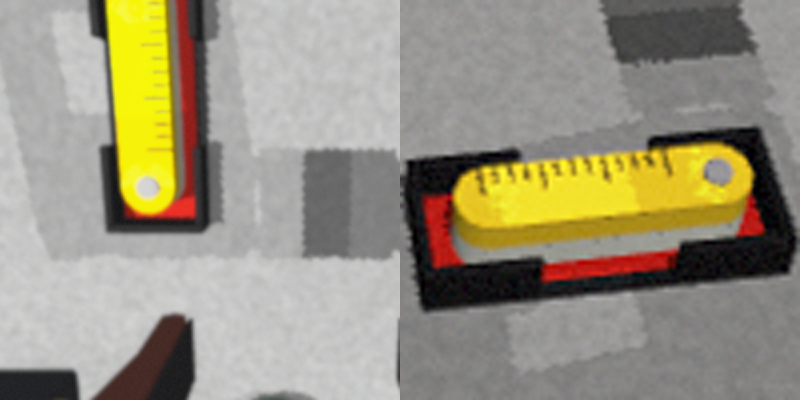

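The ruler lies folded and flat inside the pocket: the side crop shows both legs in line, with red floor all round. The gripper is clear, so I'll hand in.

```bash
python3 -c "
from workcell import ctrl
print(ctrl.close_job())"
```

```text
the job is handed in; nothing more can be done
None
```

The yellow ruler is folded shut and lying flat on the bottom of its red-lined case, the blue ruler was left alone, and the job is handed in at about 21 s; the hand-in returned no verdict.

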